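Close up the canister left open

TASK

The measuring scoop has been left standing in one of the three storage canisters. Stand it, bowl down, in the utensil pot that still has room, and close the open canister with the lid of its size, sitting flat on the rim. Leave the other lids, the closed canisters and everything else as they are.

Things in the scene. Friction and masses are not known exactly. Their poses are not given: they have to be found in the camera images.
- canister_a: One of three identical round steel canisters in a row, 116 mm apart, on a board 12 mm thick; loose, 0.45 kg. Outer diameter 104 mm, height 110 mm, wall 3 mm, floor 4 mm. Origin: centre of its underside, z up. Two are closed by closed_lid_1 and closed_lid_2; the third (it varies which) is open, with the scoop in it.
- canister_b: One of three identical round steel canisters in a row, 116 mm apart, on a board 12 mm thick; loose, 0.45 kg. Outer diameter 104 mm, height 110 mm, wall 3 mm, floor 4 mm. Origin: centre of its underside, z up. Two are closed by closed_lid_1 and closed_lid_2; the third (it varies which) is open, with the scoop in it.
- canister_c: One of three identical round steel canisters in a row, 116 mm apart, on a board 12 mm thick; loose, 0.45 kg. Outer diameter 104 mm, height 110 mm, wall 3 mm, floor 4 mm. Origin: centre of its underside, z up. Two are closed by closed_lid_1 and closed_lid_2; the third (it varies which) is open, with the scoop in it.
- loose_lid: Bamboo lid, origin at the centre of its underside, z up: plug 88 mm wide, 10 mm deep; flange 104 mm wide from 10 to 17 mm above the origin; round knob 29 mm wide from 17 to 44 mm. The missing canister lid, 120 g, lying plug down on the worktop between robot and board, in a row with two other lids in any order. Seated, the plug has 5 mm play all round and the origin is 100 mm above the canister's.
- closed_lid_1: Bamboo lid, origin at the centre of its underside, z up: plug 88 mm wide, 10 mm deep; flange 104 mm wide from 10 to 17 mm above the origin; round knob 29 mm wide from 17 to 44 mm. Already seated on one of the canisters; the knob's top stands 144 mm above the canister's underside.
- closed_lid_2: Bamboo lid, origin at the centre of its underside, z up: plug 88 mm wide, 10 mm deep; flange 104 mm wide from 10 to 17 mm above the origin; round knob 29 mm wide from 17 to 44 mm. Already seated on another of the canisters.
- small_lid: Bamboo lid, origin at the centre of its underside, z up: plug 56 mm wide, 10 mm deep; flange 72 mm wide from 10 to 17 mm above the origin; round knob 29 mm wide from 17 to 44 mm. A lid of another jar, lying on the worktop; not needed.
- large_lid: Bamboo lid, origin at the centre of its underside, z up: plug 116 mm wide, 10 mm deep; flange 132 mm wide from 10 to 17 mm above the origin; round knob 29 mm wide from 17 to 44 mm. A lid of another jar, lying on the worktop; not needed.
- scoop: Steel scoop 190 mm long, 70 g. Origin: centre of the underside of its bowl, a cup 42 mm wide, 28 mm high. z runs along the handle to its end; the handle is a round rod of 11 mm diameter, parallel to z at x = -24 mm, from z = 10 to 190 mm. It stands bowl down in the open canister, leaning about 36 degrees on the rim, in any direction, its end 70 mm above the rim.
- scoop_end (a point): Free end of the scoop's handle, on the handle's axis, 190 mm above the scoop's origin along its z.
- scoop_bowl (a point): Point in the middle of the scoop's bowl, 12 mm above the scoop's origin.
- free_pot: White stoneware utensil pot, fixed, with room: it holds only the wooden spoon. Outer diameter 120 mm, height 140 mm, wall 5 mm, floor 6 mm thick. Origin: centre of its underside, z up. It stands to the left or to the right of the lids; the full pot stands on the other side.
- full_pot: Pot of the same kind, fixed, crammed with seven utensils whose heads spread up to 80 mm from its axis and reach up to 265 mm above the worktop.
- wooden_spoon: Wooden spoon 258 mm long, loose, about 40 g, standing head up in the pot with room and leaning about 35 degrees against its rim, outward from the robot. Origin: foot of the handle; z along the handle (12 mm diameter) to the head (40 mm wide, 11 mm thick, from z = 202 to 258 mm).
- mug: Blue mug, 82 mm diameter, 92 mm high, beside the board. Origin: centre of its underside.
- oil_bottle: Black bottle, 62 mm diameter, 190 mm high, beside the board. Origin: centre of its underside.

How it is judged:
By the outcome, as a careful person would: the job done as asked, in the order asked, and still so for the second after the job is handed in, with the robot touching nothing.
It also fails if it takes over 59 s, if anything falls off the work surface, if the arm or the gripper's body presses on something with over 40 N, if the wrist force passes 120 N, or if a joint passes its speed limit or range.

ROBOT

A 6-joint arm with a two-finger parallel gripper is mounted at the origin on the work surface. World frame = base frame: x ahead of the robot, y to its left, z up, the work surface at z = 0. Lengths are in mm, angles in rad, forces in N, time in s.
With the tool pointing down it reaches from about 350 to 775 mm from the base axis. Payload 7.3 kg.
Tool frame: the origin (TCP) lies on the centre line of the jaws, within the pads' length; the fingertips stand bot.tip_reach ahead of it and the grasp point (between the pads) lies 6 mm ahead of it (bot.tip_reach is the distance from the TCP to the fingertips, in mm); z points along the fingers, y is the direction in which the jaws open and shut (so a half turn about z gives the same grasp; the last joint's range is limited). The gripper opens to 92 mm and grips with 3 to 60 N. Pads are 19 mm wide; open, the fingers measure 130 mm over their backs; the gripper's body (75 mm by 190 mm) begins 47 mm behind the grasp point.
Start: joints at [0.98, 0.342, 1.524, -0, 1.275, -0.146], TCP at [225.883, 473.94, 251.741] pointing down, gripper open.
Joint ranges: [-2.53, 2.53], [-0.77, 2.02], [0.04, 2.7], [-1, 4.14], [0.28, 2.66], [-3.11, 3.11]. Speed limits (rad/s): [2.57, 2.57, 3.14, 3.14, 3.14, 3.14].

INTERFACE

Orientations are given as [roll, pitch, yaw] about the fixed x, y, z axes, in that order (R = Rz(yaw) Ry(pitch) Rx(roll)).
In Python, from plant import bot gives the robot as it stands.
- The arm moves only by the tool step_arm, never from a script. Its argument "deltas" is a list of rows, each a list of 6 numbers: the shift along the tool's x, y, z in mm, then the turn, a rotation vector about the tool's x, y, z in rad. A call has 1 to 5 rows; each row is the pose to reach, as a shift and turn from the pose commanded when the call began, along the tool's axes at that moment; what a row does not reach only later rows make up. A row lasts 1/12 s, in which the tool goes at most 41.7 mm and 7.16 degrees, less where a joint would pass 70% of its speed; a pose out of reach is approached as far as the arm can. A call with a gripper value outside its range is refused whole. "fingers" is the finger opening in mm, from 0 to 91.8, set as the call begins (left out, the last holds). The fingers move at their own pace and stop on an object; the grip force is fixed at half the most. Time passes only in rows, so rows that repeat a pose let the fingers close. It gives the time, the measured TCP pose, the force and the opening at its end, in the units of the state.
- bot.get_obs(): the state, without advancing time (a new reading comes with each control period).
- bot.capture(name): name is "scene" or "top" or "wrist"; returns a dict with "color" (480x640x3 uint8, red, green, blue), "fx", "fy", "cx", "cy" (pixels), "R" (3x3) and "t" (3): a world point X has camera coordinates R X + t. Camera axes: x right, y down, z forward; pixel columns grow to the right and rows downward; lengths in mm; the calibration is good to about 2 mm. A picture is of the moment at which its call begins. There is no depth.
- bot.close_job(): hands the job in, once; it reports no verdict.
Trained networks look in a picture, given as the dict that the camera call returned (one of the last four; its "shot" number tells which), for a name from the list of things; names that differ only in an ending like _2 or _b are one class to them, and where a whole thing is asked for, a point or a joint stands for the part that bears it (a point fixed in the world has none). Each returns a list of dicts, best first, with "p" (0 to 1); they miss things now and then, are a little off and sometimes report something else, mostly with a low value. They report only what shows in the picture. A call takes as long as a camera call.
- bot.boxes_of(query, picture): "rect" ([centre column, centre row, width, height] in pixels, round what is visible of it).
The state is a dict: "time": time; "joint_positions": joint angles; "dq": joint speeds; "tau": joint torques, N m; "tool_pos": TCP position; "tcp_rot": TCP orientation; "contact_force": force on the tool from outside, world axes, zero at the start; "moment": the same for the moment, N m; "grip_width": finger opening in mm.
Only numpy, scipy, OpenCV 4.12 (cv2) and the standard library are available. Lean on these libraries where they do the work, as an engineer would, in place of code of your own. Each camera call takes 0.05 s, during which the arm holds its last target. There are 200 camera calls.

## Working session

There is one attempt and no reset: what is moved stays moved. The work goes in short steps, Python scripts to look and compute and a tool call to move; the robot and the scene stay as the last step left them, time stands still between calls to the robot, and variables do not carry over. Pictures are saved under pics/ and viewed, about 8 in all and at most 12, crops included, and the job is handed in when it is done.

Besides the shell and the picture viewer there is one more tool, called after "Emit:" in YAML: its name, and indented under it one key for each argument. step_arm: Moves the arm, as the interface text tells. Its arguments: {"type":"object","properties":{"deltas":{"type":"array"},"fingers":{"type":"number"}},"required":["deltas"]}

```bash
ls; mkdir -p pics; python3 - <<'E'
from plant import bot
import cv2,numpy as np
print(bot.tip_reach, bot.get_obs())
for n in ['scene','top']:
    c=bot.capture(n); cv2.imwrite(f'pics/{n}0.png',c['color'][:,:,::-1])
    print(n,c['fx'],c['cx'],c['cy'],np.round(c['R'],3).tolist(),np.round(c['t'],1))
    for q in ['canister_a','loose_lid','small_lid','large_lid','scoop','scoop_end','scoop_bowl','free_pot','full_pot','wooden_spoon']:
        print(q,[(np.round(d['rect']).astype(int).tolist(),round(d['p'],2)) for d in bot.boxes_of(q,c)[:5]])
E
```

```text
pics
25.0 {'time': 0.0, 'joint_positions': array([ 9.79995760e-01,  3.42716264e-01,  1.52504122e+00,  1.12986967e-05,
        1.27539208e+00, -1.46004906e-01]), 'dq': array([ 0.00096605, -0.00053975,  0.00170495, -0.00087026,  0.00049269,
       -0.00010534]), 'tau': array([-4.10248185e-05, -4.31236124e+01, -2.44217938e+01,  7.16508483e-02,
        5.60653768e-02, -1.59213514e-04]), 'tool_pos': array([225.66013457, 473.60940298, 251.03983944]), 'tcp_rot': array([-3.14005388e+00, -2.37199309e-04,  2.69679351e+00]), 'contact_force': array([ 0.35402398, -0.41593096,  0.3198519 ]), 'moment': array([ 0.0692124 , -0.02575704,  0.00510814]), 'grip_width': 92.04819595555489}
scene 465.94738780952656 314.20311110147196 236.73992214858254 [[0.841, 0.54, 0.022], [0.377, -0.558, -0.739], [-0.387, 0.63, -0.673]] [-466.7 -106.5 1340.1]
canister_a [([340, 282, 49, 45], 0.89), ([362, 241, 48, 66], 0.88), ([247, 411, 55, 78], 0.7), ([316, 321, 49, 44], 0.58), ([148, 322, 82, 93], 0.4)]
loose_lid [([308, 223, 38, 29], 0.93)]
small_lid [([230, 296, 30, 25], 0.67)]
large_lid [([274, 257, 52, 39], 0.74)]
[... 266 characters left out ...]
 314, 27, 17], 0.73)]
top 488.031336666539 318.0024933221961 233.85291829052738 [[-0.003, -1.0, -0.002], [-0.98, 0.003, -0.197], [0.197, 0.001, -0.98]] [  -2.4  570.8 1236.4]
canister_a [([276, 220, 42, 49], 0.93), ([320, 227, 37, 17], 0.89), ([361, 221, 35, 24], 0.87), ([317, 210, 39, 41], 0.63)]
loose_lid [([456, 206, 40, 45], 0.45)]
small_lid [([379, 288, 23, 28], 0.7)]
large_lid [([322, 284, 50, 50], 0.86)]
scoop [([288, 205, 40, 39], 0.76)]
scoop_end [([286, 206, 31, 45], 0.67)]
scoop_bowl [([286, 207, 31, 46], 0.67), ([456, 205, 39, 43], 0.44)]
free_pot [([452, 305, 62, 45], 0.6), ([286, 205, 28, 46], 0.26)]
full_pot [([170, 276, 75, 57], 0.8)]
wooden_spoon [([467, 289, 46, 65], 0.92)]
```

```bash
python3 - <<'E'
import cv2
a=cv2.imread('pics/top0.png');b=cv2.imread('pics/scene0.png')
cv2.imwrite('pics/topc.png',cv2.resize(a[160:360,120:520],None,fx=2,fy=2,interpolation=cv2.INTER_CUBIC))
cv2.imwrite('pics/topd.png',cv2.resize(a[170:260,240:360],None,fx=6,fy=6,interpolation=cv2.INTER_CUBIC))
E
```

```text
(no output)
```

View pics/topc.png

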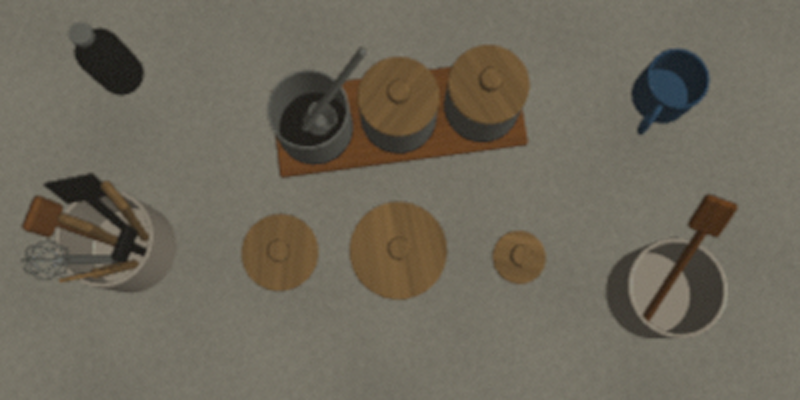

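View pics/scene0.png

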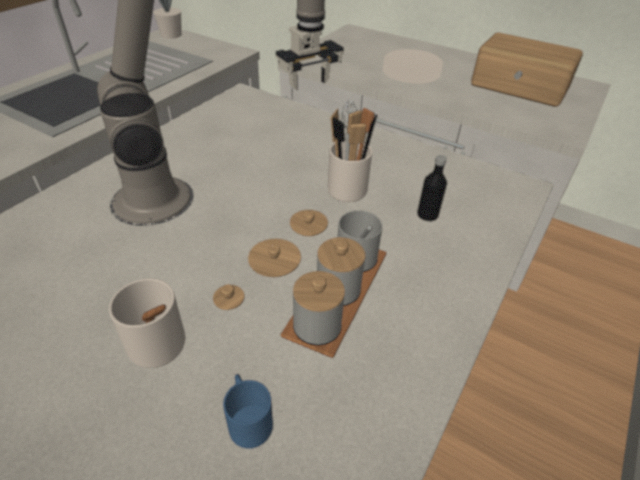

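View pics/topd.png

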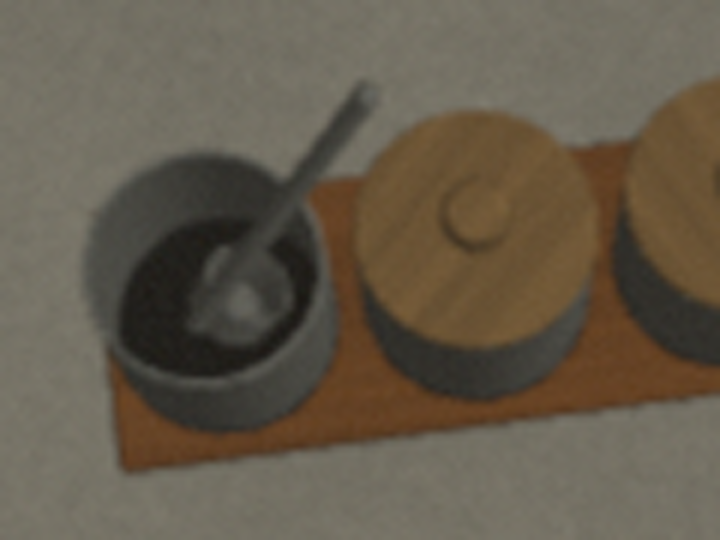

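The open canister is the left one (y+), with the scoop leaning forward and right. The loose lid is the leftmost of the three, and the free pot is on the right with the spoon leaning forward and right.

```bash
cat > h.py <<'E'
import numpy as np
from scipy.spatial.transform import Rotation as Ro
from plant import bot
def ray(c,u,v,z):
    R=np.array(c['R']);t=np.array(c['t'])
    d=R.T@np.array([(u-c['cx'])/c['fx'],(v-c['cy'])/c['fy'],1]);o=-R.T@t
    return o+d*(z-o[2])/d[2]
def proj(c,X):
    p=np.array(c['R'])@np.array(X)+np.array(c['t']);return np.array([c['cx']+c['fx']*p[0]/p[2],c['cy']+c['fy']*p[1]/p[2]])
def tri(obs):
    A=0;b=0
    for c,u,v in obs:
        R=np.array(c['R']);o=-R.T@np.array(c['t']);d=R.T@np.array([(u-c['cx'])/c['fx'],(v-c['cy'])/c['fy'],1]);d/=np.linalg.norm(d)
        P=np.eye(3)-np.outer(d,d);A=A+P;b=b+P@o
    return np.linalg.solve(A,b)
def delta(pos,Rt,p0=None,R0=None):
    o=bot.get_obs()
    if p0 is None:p0=o['tool_pos']
    if R0 is None:R0=Ro.from_euler('xyz',o['tcp_rot'])
    return np.round(np.r_[R0.inv().apply(np.array(pos)-p0),(R0.inv()*Rt).as_rotvec()],3)
def down(yaw): return Ro.from_euler('xyz',[np.pi,0,yaw])
E
python3 - <<'E'
from h import *
c=bot.capture('top');s=bot.capture('scene')
d=lambda u,v:(240+u/6-.4,170+v/6-.4)
t=lambda u,v:(120+u/2-.25,160+v/2-.25)
for n,p,z in [('rim',d(206,267),122),('rimL',d(85,267),122),('rimR',d(328,267),122),('midflange',d(476,229),129),('midknob',d(477,207),156),('end',d(369,93),192),
 ('lid knob',t(279,249),44),('lid flange',t(280,252),17),('potrim',t(678,288),140),('potL',t(629,288),140),('potR',t(727,288),140),('spoon foot',t(648,317),8),('spoonhead',t(712,214),200),('rflange',t(488,85),129),('small',t(519,256),17),('fullrim',t(105,240),140)]:
    X=ray(c,*p,z);print(n,np.round(X,1),'r',np.hypot(*X[:2]).round(),'in scene',proj(s,X).round(1))
E
```

```text
rim [609.1 107.6 122. ] r 619.0 in scene [359.7 225.3]
rimL [609.2 158.7 122. ] r 630.0 in scene [369.9 213.8]
rimR [608.9  56.  122. ] r 611.0 in scene [348.8 237.5]
midflange [623.5  -6.5 129. ] r 624.0 in scene [340.6 253.9]
midknob [625.9  -6.9 156. ] r 626.0 in scene [342.2 245.3]
end [663.9  36.4 192. ] r 665.0 in scene [369.4 228. ]
lid knob [439.  150.5  44. ] r 464.0 in scene [308.5 215.1]
lid flange [437.6 152.4  17. ] r 463.0 in scene [308.3 222.3]
potrim [ 381.5 -342.2  140. ] r 512.0 in scene [141.3 302.6]
potL [ 381.7 -283.3  140. ] r 475.0 in scene [164.4 283.3]
potR [ 381.4 -401.1  140. ] r 553.0 in scene [116.1 323.5]
spoon foot [ 350.8 -337.6    8. ] r 487.0 in scene [147.  335.1]
spoonhead [ 463.1 -369.6  200. ] r 592.0 in scene [154.2 311. ]
rflange [ 637.5 -120.   129. ] r 649.0 in scene [318.  289.6]
small [ 431.4 -167.2   17. ] r 463.0 in scene [228.7 297.1]
fullrim [441.2 350.7 140. ] r 564.0 in scene [349.1 150.8]
```

Emit:
step_arm:
  deltas:
    - [0, 0, -41, 0, 0, 0]
    - [-10, -4, -80, 0, 0, 0]
    - [-40, -14, -100, 0, 0, 0]
    - [-79, -28, -105, 0, 0, 0]
    - [-118, -42, -105, 0, 0, 0]

```text
time: 1.62
tool_pos: [315.2, 385.0, 359.1]
tcp_rot: [3.137, 0.002, 2.699]
contact_force: [0.5, 0.9, -0.5]
grip_width: 91.9
```

Emit:
step_arm:
  deltas:
    - [-421, -149, 0, 0, 0, 0.463]
    - [-421, -149, 0, 0, 0, 0.463]
    - [-421, -149, 0, 0, 0, 0.463]
    - [-421, -149, 0, 0, 0, 0.463]
    - [-421, -149, 0, 0, 0, 0.463]
  fingers: 40

```text
time: 2.03
tool_pos: [462.8, 236.3, 356.9]
tcp_rot: [3.141, 0.0, 2.229]
contact_force: [1.4, 1.1, -0.3]
grip_width: 63.1
```

```bash
python3 - <<'E'
from h import *
o=bot.get_obs();print(o['time'],o['tool_pos'],o['tcp_rot'],o['joint_positions'].round(2))
print(delta([640,55,330],down(2.234)))
c=bot.capture('top');d=lambda u,v:(240+u/6-.4,170+v/6-.4)
E0=ray(c,*d(369,93),192)
for z in (122,127,132):
  X=ray(c,*d(288,207),z);print(z,X.round(1),np.degrees(np.arctan2(*(E0-X)[1::-1])),np.degrees(np.arctan2(np.hypot(*(E0-X)[:2]),192-z)))
E
```

```text
2.0333 [462.78483521 236.28028587 356.9464494 ] [3.14103776e+00 2.87359197e-05 2.22894446e+00] [ 0.32  0.27  1.34  0.    1.53 -0.33]
[-2.51809e+02  2.93040e+01  2.69700e+01  1.00000e-03  0.00000e+00
 -5.00000e-03]
122 [635.1  73.2 122. ] -51.99162276442393 33.670490654088596
127 [633.8  72.9 127. ] -50.476395584276865 35.990599383630084
132 [632.5  72.5 132. ] -48.998754811805554 38.55369165622409
```

Emit:
step_arm:
  deltas:
    - [-251, 29, 27, 0, 0, 0]
    - [-251, 29, 27, 0, 0, 0]
    - [-251, 29, 27, 0, 0, 0]
    - [-251, 29, 27, 0, 0, 0]
    - [-251, 29, 27, 0, 0, 0]

```text
time: 2.5
tool_pos: [608.1, 89.0, 334.4]
tcp_rot: [3.141, -0.0, 2.234]
contact_force: [0.4, 0.2, -0.1]
grip_width: 39.9
```

```bash
python3 - <<'E'
from h import *
import cv2
o=bot.get_obs();print(o['time'],o['tool_pos'],o['tcp_rot'],o['joint_positions'].round(2))
c=bot.capture('wrist');cv2.imwrite('pics/w1.png',c['color'][:,:,::-1])
import pickle;pickle.dump(c,open('w1.pkl','wb'))
print(c['fx'],c['cx'],c['cy'],np.round(c['R'],3).tolist(),(-np.array(c['R']).T@c['t']).round())
for q,X in [('end',(664,36,192)),('rim',(609,107.6,122)),('midknob',(626,-7,156))]:print(q,proj(c,X))
for q in ['scoop','scoop_end','scoop_bowl']:
        print(q,[(np.round(d['rect']).astype(int).tolist(),round(d['p'],2)) for d in bot.boxes_of(q,c)[:3]])
E
```

```text
2.5 [608.12041639  89.03976009 334.42519231] [ 3.14133047e+00 -1.56169187e-05  2.23408856e+00] [ 0.02  0.47  1.1   0.    1.57 -0.64]
331.43411931802007 316.24120462473957 236.3929847957723 [[0.788, 0.615, -0.001], [0.586, -0.75, 0.305], [0.187, -0.241, -0.952]] [558. 154. 467.]
end [328.451988   307.85650461]
rim [327.83390285 198.07650134]
midknob [273.42970165 299.19574447]
scoop [([324, 240, 30, 137], 0.88), ([276, 285, 93, 86], 0.65)]
scoop_end [([326, 242, 35, 137], 0.88), ([268, 372, 11, 28], 0.68)]
scoop_bowl [([326, 240, 32, 137], 0.76)]
```

View pics/w1.png

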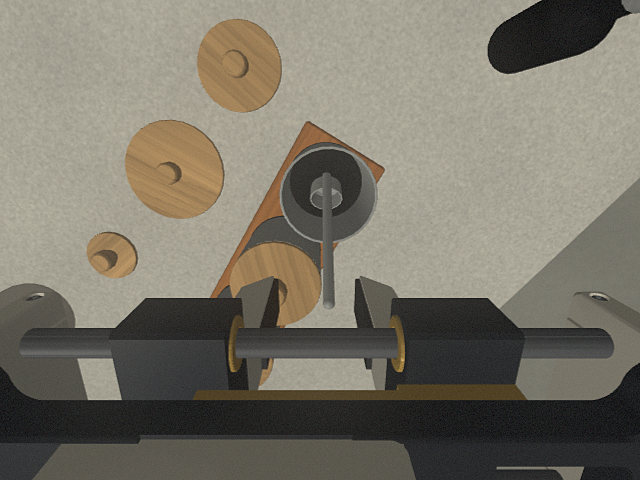

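The handle lies above the bowl, with its end at (329, 306), within 2 px of the prediction. The bowl is on the lean side, so grasping with the tool vertical will work.

Emit:
step_arm:
  deltas:
    - [-20, 6, 36, 0, 0, 0]
    - [-40, 11, 72, 0, 0, 0]
    - [-57, 11, 105, 0, 0, 0]
    - [-57, 11, 140, 0, 0, 0]
    - [-57, 11, 162, 0, 0, 0]

```text
time: 3.12
tool_pos: [649.2, 53.2, 169.2]
tcp_rot: [-3.139, -0.003, 2.234]
contact_force: [-1.2, -0.0, -0.0]
grip_width: 40.0
```

Emit:
step_arm:
  deltas:
    - [0, 0, 0, 0, 0, 0]
    - [0, 0, 0, 0, 0, 0]
    - [0, 0, 0, 0, 0, 0]
    - [0, 0, 0, 0, 0, 0]
    - [0, 0, 0, 0, 0, 0]
  fingers: 0

```text
time: 3.53
tool_pos: [651.7, 52.7, 175.2]
tcp_rot: [3.138, 0.003, 2.234]
contact_force: [-0.6, 0.1, -0.2]
grip_width: 11.4
```

Emit:
step_arm:
  deltas:
    - [0, 0, -15, 0, 0, 0]
    - [0, 0, -50, 0, 0, 0]
    - [0, 0, -90, 0, 0, 0]
    - [0, 0, -130, 0, 0, 0]
    - [0, 0, -160, 0, 0, 0]

```text
time: 3.95
tool_pos: [651.0, 52.4, 338.0]
tcp_rot: [3.137, 0.004, 2.234]
contact_force: [0.5, -0.3, -0.6]
grip_width: 10.2
```

```bash
python3 - <<'E'
from h import *
import cv2
o=bot.get_obs();print(o['time'],o['tool_pos'],o['tcp_rot'],o['joint_positions'].round(2))
c=bot.capture('wrist');s=bot.capture('scene');t=bot.capture('top')
import pickle;pickle.dump([c,s,t],open('p2.pkl','wb'))
im=np.zeros((500,800,3),np.uint8)
f=lambda a,k:cv2.resize(a[:,:,::-1],None,fx=k,fy=k,interpolation=cv2.INTER_CUBIC)
im[:300,:400]=f(c['color'],.625)[:300];im[:,400:]=f(s['color'][100:300,270:430],2.5);im[300:,:400]=f(t['color'][160:360,120:520],1)
cv2.imwrite('pics/p2.png',im)
E
```

```text
3.95 [650.97571784  52.44642335 337.97452844] [3.13699156 0.00374777 2.23396087] [-0.04  0.55  0.96  0.    1.63 -0.7 ]
```

View pics/p2.png

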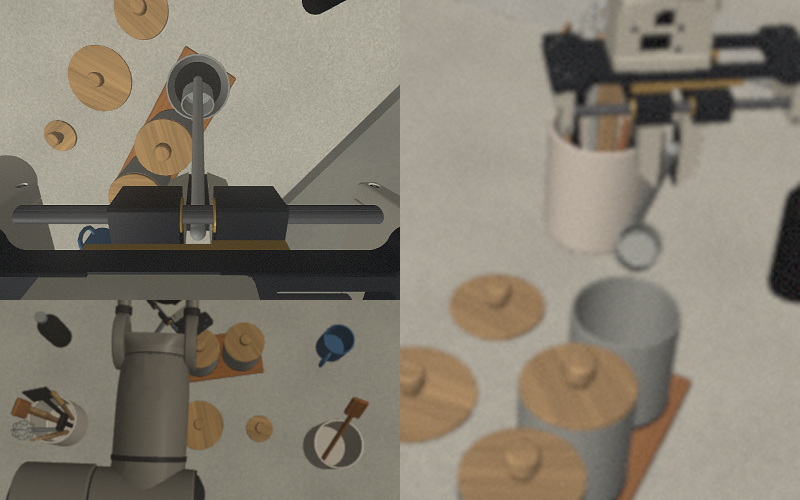

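Scoop is held and lifted clear, and the canister is undisturbed. Next is the upright pose over the pot.

```bash
cat >> h.py <<'E'
TH=np.radians(36)
def upright(yaw):
    for s in(1,-1):
        R=down(yaw)*Ro.from_rotvec([0,s*TH,0])
        if R.apply([-np.sin(TH),0,-np.cos(TH)])[2]>.99: return R
def tcp_for(g,R): return np.array(g)-R.apply([0,0,6])
E
python3 - <<'E'
from h import *
R=upright(2.866);T=tcp_for([378,-311,345],R);print(T,delta(T,R))
print(delta([515,-130,345],down(2.55)))
E
```

```text
[ 374.60637214 -310.04032088  349.85410197] [-1.15148e+02 -4.41344e+02 -1.49530e+01 -1.94000e-01 -6.00000e-01
 -6.12000e-01]
[-5.96710e+01 -2.19906e+02 -8.94900e+00  6.00000e-03  6.00000e-03
 -3.16000e-01]
```

Emit:
step_arm:
  deltas:
    - [-115, -441, -15, -0.194, -0.6, -0.612]
    - [-115, -441, -15, -0.194, -0.6, -0.612]
    - [-115, -441, -15, -0.194, -0.6, -0.612]
    - [-115, -441, -15, -0.194, -0.6, -0.612]
    - [-115, -441, -15, -0.194, -0.6, -0.612]

```text
time: 4.52
tool_pos: [524.9, -110.0, 338.1]
tcp_rot: [3.099, 0.435, 2.663]
contact_force: [2.0, -0.8, -0.2]
grip_width: 10.5
```

```bash
python3 - <<'E'
from h import *
R=upright(2.866);T=tcp_for([378,-311,345],R);print(delta(T,R),bot.get_obs()['tool_pos'],bot.get_obs()['joint_positions'].round(2))
E
```

```text
[ 3.24410e+01 -2.45312e+02 -3.86140e+01 -6.00000e-02 -1.88000e-01
 -1.79000e-01] [ 524.87888633 -110.03486791  338.13032945] [-0.34  0.09  1.69 -0.02  0.93 -1.43]
```

Emit:
step_arm:
  deltas:
    - [32, -245, -39, -0.06, -0.188, -0.179]
    - [32, -245, -39, -0.06, -0.188, -0.179]
    - [32, -245, -39, -0.06, -0.188, -0.179]
    - [32, -245, -39, -0.06, -0.188, -0.179]
    - [32, -245, -39, -0.06, -0.188, -0.179]

```text
time: 4.93
tool_pos: [436.3, -227.1, 344.2]
tcp_rot: [3.137, 0.626, 2.861]
contact_force: [0.9, -1.5, -0.4]
grip_width: 10.1
```

```bash
python3 - <<'E'
from h import *
import cv2,pickle
R=upright(2.866);T=tcp_for([378,-311,345],R);print(delta(T,R),bot.get_obs()['tool_pos'],bot.get_obs()['joint_positions'].round(2))
c=bot.capture('wrist');s=bot.capture('scene');t=bot.capture('top')
pickle.dump([c,s,t],open('p3.pkl','wb'))
im=np.zeros((600,800,3),np.uint8)
f=lambda a,k:cv2.resize(a[:,:,::-1],None,fx=k,fy=k,interpolation=cv2.INTER_CUBIC)
im[:300,:400]=f(c['color'],.625);im[:,400:]=f(s['color'][170:410,80:240],2.5);im[300:,:400]=f(t['color'][230:380,360:560],2)
cv2.imwrite('pics/p3.png',im)
E
```

```text
[ 2.6077e+01 -9.6635e+01 -2.6272e+01  2.0000e-03 -3.0000e-03 -4.0000e-03] [ 436.2603823  -227.12385664  344.18171991] [-0.83 -0.07  1.91  0.44  0.8  -2.35]
```

View pics/p3.png

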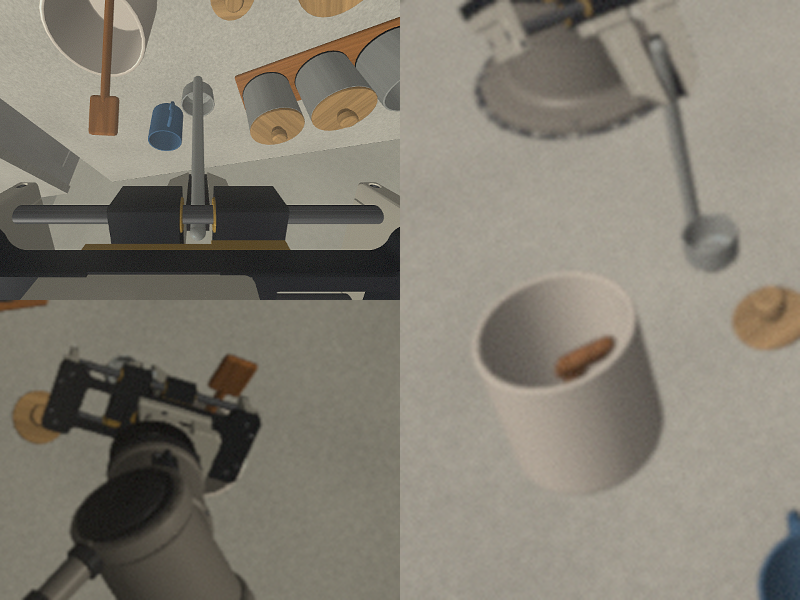

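Emit:
step_arm:
  deltas:
    - [11, -39, -11, 0, 0, 0]
    - [22, -78, -22, 0, 0, 0]
    - [26, -97, -26, 0, 0, 0]
    - [26, -97, -26, 0, 0, 0]

```text
time: 5.42
tool_pos: [375.2, -313.3, 350.5]
tcp_rot: [3.137, 0.624, 2.855]
contact_force: [-0.0, -0.6, 0.3]
grip_width: 10.1
```

```bash
python3 - <<'E'
from h import *
import cv2,pickle
R=upright(2.866);T=tcp_for([378,-311,345],R);o=bot.get_obs();print(delta(T,R),o['tool_pos'],o['joint_positions'].round(2))
Rm=Ro.from_euler('xyz',o['tcp_rot']);G=o['tool_pos']+Rm.apply([0,0,6])
s=bot.capture('scene');t=bot.capture('top')
a=np.array([.96,-.275,0])
print(proj(s,G+24*a+[0,0,-149]),proj(s,G+24*a+[0,0,-133]), proj(s,[381.5,-342,140]))
q=pickle.load(open('p3.pkl','rb'))[1]
print('prev bowl pred vs (204.4,267)',proj(q,np.array([439.7,-228.1,339.3])+24*a+[0,0,-149]))
im=s['color'][200:360,80:240,::-1].copy()
for n in(np.array([378,-311,0]),np.array([401,-317.5,0])):
  for z in (140,6):pass
c=cv2.resize(im,None,fx=3.75,fy=3.75,interpolation=cv2.INTER_CUBIC)
cv2.imwrite('pics/p4.png',c)
for qn in['scoop_bowl','scoop','free_pot']:print(qn,[(np.round(d['rect']).astype(int).tolist(),round(d['p'],2)) for d in bot.boxes_of(qn,s)[:2]])
z=tcp_for([378,-311,172],R);print('down',delta(z,R))
E
```

```text
[ 1.566e+00  2.944e+00 -3.410e-01 -2.000e-03 -4.000e-03 -9.000e-03] [ 375.19295503 -313.28015413  350.48212758] [-1.13 -0.05  1.87  0.57  0.96 -2.66]
[150.92696514 279.79195749] [149.0274212  273.77649026] [141.33077451 302.52509301]
prev bowl pred vs (204.4,267) [208.86848703 267.40973107]
scoop_bowl [([141, 243, 47, 96], 0.72)]
scoop [([140, 242, 45, 97], 0.81)]
free_pot [([149, 322, 82, 86], 0.62)]
down [ 1.03327e+02 -1.67600e+00  1.39705e+02  2.00000e-03 -4.00000e-03
 -5.00000e-03]
```

View pics/p4.png

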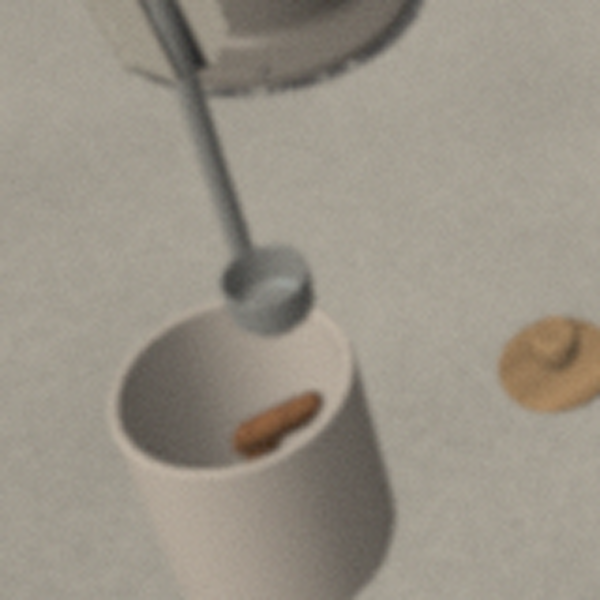

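```bash
python3 - <<'E'
from h import *
import cv2
o=bot.get_obs();print(o['tool_pos'],o['tcp_rot'])
Rm=Ro.from_euler('xyz',o['tcp_rot']);G=o['tool_pos']+Rm.apply([0,0,6])
ax=Rm.apply([-np.sin(TH),0,-np.cos(TH)]);a=Rm.apply([-np.cos(TH),0,np.sin(TH)]);print(G,ax,a)
s=bot.capture('scene');w=bot.capture('wrist');o=bot.get_obs();print(o['tool_pos'])
th=np.linspace(0,2*np.pi,60)
out=[]
for c,(x0,y0,n) in((s,(90,220,130)),(w,(200,0,320))):
  k=600/n if n==130 else 1.25*1.5
  k=400/n*1.0
  im=cv2.resize(c['color'][y0:y0+int(n*1.2),x0:x0+n,::-1],(400,480),interpolation=cv2.INTER_CUBIC)
  def ring(ctr,r,col):
    p=np.array([proj(c,np.array(ctr)+[r*np.cos(q),r*np.sin(q),0]) for q in th]);p=((p+.5-[x0,y0])*k).astype(int);cv2.polylines(im,[p],True,col,1)
  ring([381.5,-342,140],55,(0,255,0))
  ring(G-133*ax+24*a,21,(0,0,255));ring(G-161*ax+24*a,21,(255,0,255))
  out.append(im)
cv2.imwrite('pics/p5.png',np.hstack(out))
E
```

```text
[ 376.87398665 -309.73930251  350.61125305] [3.13617571 0.62474254 2.85984792]
[ 380.25393786 -310.6837745   345.74464206] [ 0.00222321 -0.00520575  0.99998398] [ 0.96144607 -0.27497039 -0.00356899]
[ 376.7984363  -310.02737014  350.91076376]
```

View pics/p5.png

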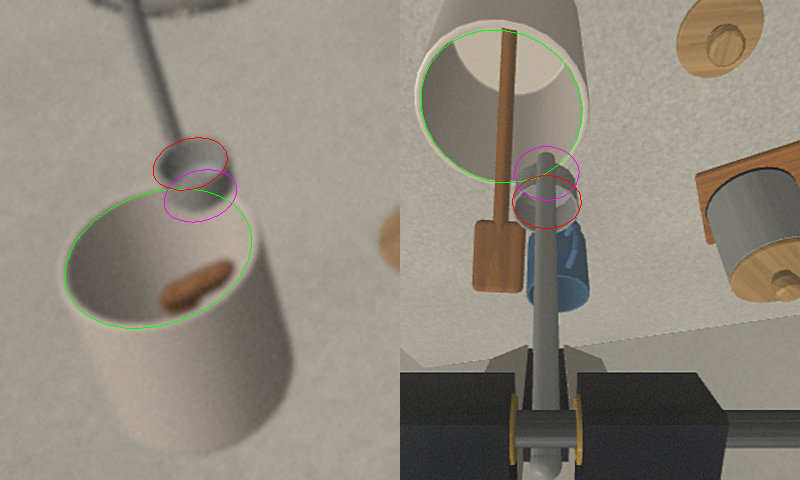

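```bash
python3 - <<'E'
from h import *
R=Ro.from_euler('xyz',bot.get_obs()['tcp_rot'])
for z in (345,310,275,240,210,182,170): print(z,delta(tcp_for([377.4,-312.8,z],R),R))
E
```

```text
345 [ 2.367 -2.523 -0.43   0.     0.     0.   ]
310 [22.852 -2.656 27.948  0.     0.     0.   ]
275 [43.337 -2.789 56.327  0.     0.     0.   ]
240 [63.822 -2.922 84.705  0.     0.     0.   ]
210 [ 81.381  -3.036 109.03    0.      0.      0.   ]
182 [ 97.769  -3.143 131.732   0.      0.      0.   ]
170 [104.793  -3.188 141.462   0.      0.      0.   ]
```

Emit:
step_arm:
  deltas:
    - [2.4, -2.5, -0.4, 0, 0, 0]
    - [2.4, -2.5, -0.4, 0, 0, 0]
    - [22.9, -2.7, 27.9, 0, 0, 0]
    - [43.3, -2.8, 56.3, 0, 0, 0]
    - [63.8, -2.9, 84.7, 0, 0, 0]

```text
time: 6.18
tool_pos: [373.2, -313.3, 244.5]
tcp_rot: [3.14, 0.626, 2.859]
contact_force: [2.1, -0.4, 0.2]
grip_width: 10.3
```

Emit:
step_arm:
  deltas:
    - [10, 0, 14, 0, 0, 0]
    - [20, -0.1, 27, 0, 0, 0]
    - [28, -0.2, 38, 0, 0, 0]
    - [34, -0.2, 47, 0, 0, 0]
    - [34, -0.2, 47, 0, 0, 0]

```text
time: 6.6
tool_pos: [377.1, -312.2, 192.2]
tcp_rot: [3.136, 0.613, 2.854]
contact_force: [-0.3, 0.3, -0.0]
grip_width: 9.8
```

```bash
python3 - <<'E'
from h import *
import cv2
o=bot.get_obs();R=Ro.from_euler('xyz',o['tcp_rot']);print(o['tool_pos']+R.apply([0,0,6]),o['contact_force'],o['joint_positions'].round(2))
for z in (169,167,165): print(z,delta(tcp_for([377.4,-312.8,z],R),R))
w=bot.capture('wrist');s=bot.capture('scene')
f=lambda a:cv2.resize(a[:,:,::-1],(400,480),interpolation=cv2.INTER_CUBIC)
cv2.imwrite('pics/p6.png',np.hstack([f(s['color'][220:376,90:220]),f(w['color'][0:384,160:480])]))
E
```

```text
[ 380.40099456 -313.17778644  187.31933372] [-0.3280804   0.26780996 -0.01617186] [-1.12  0.17  2.14  0.89  0.58 -3.1 ]
169 [12.982 -0.569 13.262  0.     0.     0.   ]
167 [14.133 -0.579 14.898  0.     0.     0.   ]
165 [15.284 -0.589 16.533  0.     0.     0.   ]
```

View pics/p6.png

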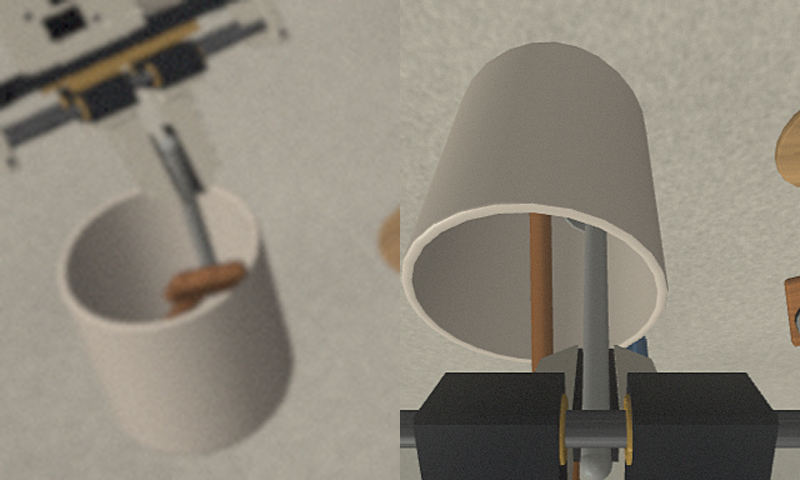

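Joint 6 is at its limit with the bowl about 18 mm above the floor. A small yaw change frees it for the rest of the descent.

```bash
python3 - <<'E'
from h import *
R=upright(2.66)
for z in (187,169.5): print(z,delta(tcp_for([378,-312.8,z],R),R))
E
```

```text
187 [ 3.405  0.853 -0.071  0.118 -0.013  0.159]
169.5 [ 1.3508e+01  8.0100e-01  1.4218e+01  1.1800e-01 -1.3000e-02  1.5900e-01]
```

Emit:
step_arm:
  deltas:
    - [2, 0.5, 0, 0.06, -0.006, 0.08]
    - [3.4, 0.9, 0, 0.118, -0.013, 0.159]
    - [8.5, 0.9, 7, 0.118, -0.013, 0.159]
    - [13.5, 0.8, 14.2, 0.118, -0.013, 0.159]
    - [13.5, 0.8, 14.2, 0.118, -0.013, 0.159]

```text
time: 7.12
tool_pos: [374.6, -310.6, 173.9]
tcp_rot: [3.141, 0.628, 2.66]
contact_force: [-0.2, 0.7, -0.4]
grip_width: 10.4
```

```bash
python3 - <<'E'
from h import *
o=bot.get_obs();R=Ro.from_euler('xyz',o['tcp_rot']);print(o['tool_pos']+R.apply([0,0,6]),R.as_euler('xyz'),o['contact_force'],o['joint_positions'].round(2))
print('retract along -tool z, then up: ')
print(R.inv().apply([0,0,1]))
E
```

```text
[ 377.76594389 -312.21941674  169.04650593] [3.14112776 0.62783046 2.65980496] [-0.19583503  0.68738571 -0.35546716] [-1.05  0.17  2.22  1.04  0.37 -3.05]
retract along -tool z, then up: 
[-5.87390325e-01  3.76236433e-04 -8.09303691e-01]
```

Emit:
step_arm:
  deltas:
    - [0, 0, 0, 0, 0, 0]
    - [0, 0, 0, 0, 0, 0]
    - [0, 0, 0, 0, 0, 0]
    - [0, 0, 0, 0, 0, 0]
    - [0, 0, 0, 0, 0, 0]
  fingers: 36

```text
time: 7.53
tool_pos: [374.6, -311.3, 174.4]
tcp_rot: [3.141, 0.628, 2.659]
contact_force: [-0.5, 0.4, 1.0]
grip_width: 35.0
```

Emit:
step_arm:
  deltas:
    - [0, 0, -10, 0, 0, 0]
    - [0, 0, -30, 0, 0, 0]
    - [0, 0, -60, 0, 0, 0]
    - [-10, 0, -95, 0, 0, 0]
    - [-30, 0, -125, 0, 0, 0]

```text
time: 7.95
tool_pos: [328.8, -286.6, 292.5]
tcp_rot: [3.139, 0.623, 2.656]
contact_force: [1.6, -1.3, 0.2]
grip_width: 36.3
```

```bash
python3 - <<'E'
from h import *
import cv2
o=bot.get_obs();print(o['tool_pos'],o['tcp_rot'],o['joint_positions'].round(2))
print(delta([439,100,290],down(2.234)))
w=bot.capture('wrist');s=bot.capture('scene');t=bot.capture('top')
f=lambda a:cv2.resize(a[:,:,::-1],(400,300),interpolation=cv2.INTER_CUBIC)
cv2.imwrite('pics/p7.png',np.vstack([np.hstack([f(s['color'][220:340,70:230]),f(w['color'])]),np.hstack([f(t['color'][230:380,360:560]),f(s['color'])])]))
E
```

```text
[ 328.80425294 -286.55313582  292.54825062] [3.13928394 0.62288461 2.6557247 ] [-1.15 -0.13  2.12  0.57  0.73 -2.58]
[ 6.89550e+01  3.93382e+02 -4.54830e+01  1.34000e-01  6.13000e-01
  4.09000e-01]
```

View pics/p7.png

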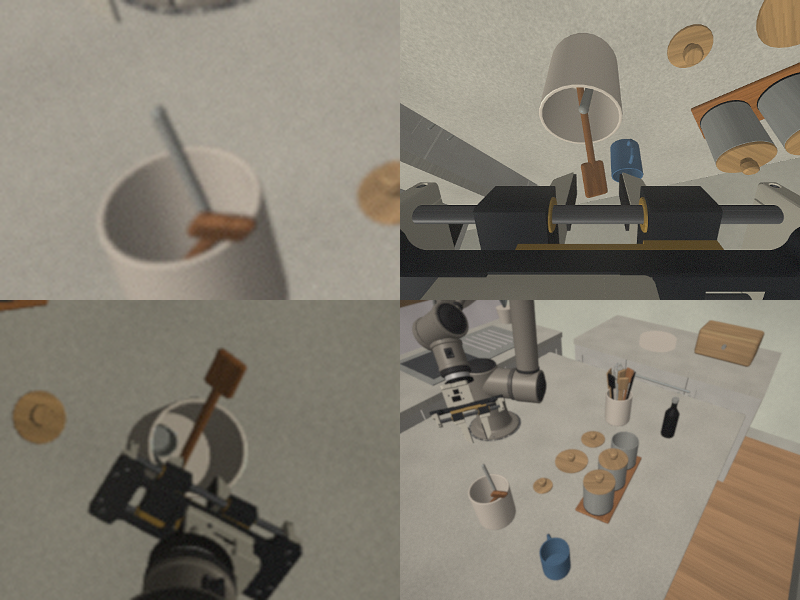

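The scoop stands bowl down in the free pot and the spoon looks as before. Moving on to the lid.

Emit:
step_arm:
  deltas:
    - [69, 393, -45, 0.134, 0.613, 0.409]
    - [69, 393, -45, 0.134, 0.613, 0.409]
    - [69, 393, -45, 0.134, 0.613, 0.409]
    - [69, 393, -45, 0.134, 0.613, 0.409]
    - [69, 393, -45, 0.134, 0.613, 0.409]
  fingers: 60

```text
time: 8.52
tool_pos: [363.7, -180.4, 287.1]
tcp_rot: [3.079, 0.345, 2.472]
contact_force: [1.2, 0.9, -0.0]
grip_width: 59.7
```

```bash
python3 - <<'E'
from h import *
o=bot.get_obs();print(o['tool_pos'],o['tcp_rot'],o['joint_positions'].round(2))
print(delta([445,135,220],down(2.234)))
E
```

```text
[ 363.66713461 -180.41029783  287.11694898] [3.07891048 0.34473709 2.47174688] [-0.7  -0.1   1.99  0.09  0.91 -1.66]
[1.46981e+02 2.96007e+02 3.71510e+01 1.03000e-01 3.36000e-01 2.46000e-01]
```

Emit:
step_arm:
  deltas:
    - [147, 296, 37, 0.103, 0.336, 0.246]
    - [147, 296, 37, 0.103, 0.336, 0.246]
    - [147, 296, 37, 0.103, 0.336, 0.246]
    - [147, 296, 37, 0.103, 0.336, 0.246]
    - [147, 296, 37, 0.103, 0.336, 0.246]

```text
time: 8.93
tool_pos: [411.5, -2.3, 248.5]
tcp_rot: [-3.14, -0.002, 2.233]
contact_force: [1.6, -1.1, -1.3]
grip_width: 59.9
```

```bash
python3 - <<'E'
from h import *
o=bot.get_obs();print(o['tool_pos'],o['tcp_rot'],o['joint_positions'].round(2))
print(delta([445,135,220],down(2.234)))
E
```

```text
[411.47112505  -2.25864168 248.48974596] [-3.13988698e+00 -1.68729682e-03  2.23314731e+00] [-0.19  0.14  1.81 -0.    1.2  -0.85]
[ 8.75680e+01  1.10898e+02  2.84480e+01 -2.00000e-03 -2.00000e-03
 -1.00000e-03]
```

Emit:
step_arm:
  deltas:
    - [88, 111, 28, 0, 0, 0]
    - [88, 111, 28, 0, 0, 0]
    - [88, 111, 28, 0, 0, 0]
    - [88, 111, 28, 0, 0, 0]
    - [88, 111, 28, 0, 0, 0]

```text
time: 9.35
tool_pos: [442.3, 137.5, 219.4]
tcp_rot: [-3.14, 0.0, 2.242]
contact_force: [-1.4, 0.3, -0.0]
grip_width: 59.9
```

```bash
python3 - <<'E'
from h import *
import cv2
o=bot.get_obs();print(o['tool_pos'],o['tcp_rot'],o['joint_positions'].round(2))
c=bot.capture('wrist');s=bot.capture('scene')
im=c['color'][:,:,::-1].copy()
th=np.linspace(0,2*np.pi,80)
def ring(ctr,r,col):
    p=np.array([proj(c,np.array(ctr)+[r*np.cos(q),r*np.sin(q),0]) for q in th]).round().astype(int);cv2.polylines(im,[p],True,col,1)
ring([438.5,151,17],52,(0,255,0));ring([438.5,151,44],14.5,(0,0,255));ring([609,107.6,122],52,(0,255,0))
im=im[:,:]
for n,k in(('loose_lid',c),('canister_a',c),('loose_lid',s)):print(n,[(np.round(d['rect']).astype(int).tolist(),round(d['p'],2)) for d in bot.boxes_of(n,k)[:4]])
cv2.imwrite('pics/p8.png',im)
E
```

```text
[442.26903002 137.52913302 219.40483942] [-3.14032886e+00  7.43136210e-06  2.24188557e+00] [ 0.14  0.26  1.74 -0.    1.15 -0.53]
loose_lid [([324, 197, 101, 100], 0.94)]
canister_a [([411, 335, 88, 113], 0.76), ([350, 374, 66, 31], 0.67)]
loose_lid [([308, 222, 37, 26], 0.69), ([343, 254, 50, 36], 0.18)]
```

View pics/p8.png

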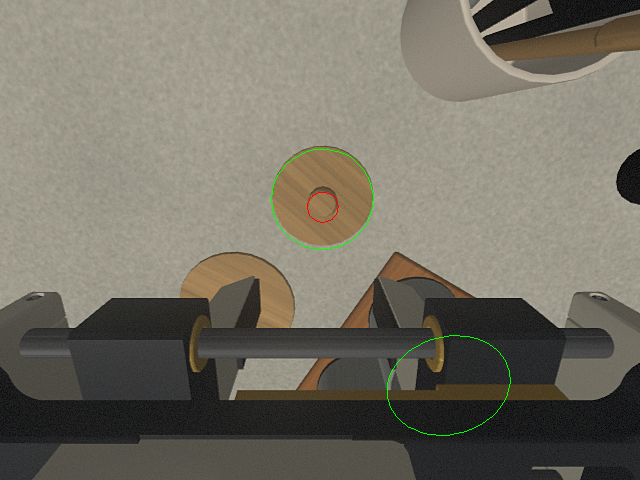

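The lid is within about 2 px of the prediction, shifted slightly towards image-up. I'll grasp its knob.

```bash
python3 - <<'E'
from h import *
print(delta([437.3,152.6,46],down(2.234)),bot.get_obs()['tool_pos'])
E
```

```text
[1.93740e+01 7.79300e+00 1.75672e+02 1.00000e-03 3.00000e-03 2.00000e-03] [442.67739702 132.92037741 221.72877759]
```

Emit:
step_arm:
  deltas:
    - [15, 7, 36, 0, 0, 0]
    - [19.4, 7.8, 74, 0, 0, 0]
    - [19.4, 7.8, 110, 0, 0, 0]
    - [19.4, 7.8, 135, 0, 0, 0]
    - [19.4, 7.8, 150, 0, 0, 0]

```text
time: 10.02
tool_pos: [436.1, 152.2, 69.6]
tcp_rot: [-3.14, 0.002, 2.235]
contact_force: [-0.6, 0.8, -0.0]
grip_width: 59.9
```

Emit:
step_arm:
  deltas:
    - [0, 0, 8, 0, 0, 0]
    - [0, 0, 16, 0, 0, 0]
    - [0, 0, 25, 0, 0, 0]
    - [0, 0, 25, 0, 0, 0]
    - [0, 0, 25, 0, 0, 0]

```text
time: 10.43
tool_pos: [437.9, 153.3, 47.3]
tcp_rot: [3.14, 0.004, 2.236]
contact_force: [-0.4, -1.3, 0.1]
grip_width: 60.2
```

```bash
python3 - <<'E'
from h import *
print(delta([437.3,152.6,46],down(2.234)),bot.get_obs()['tool_pos'],bot.get_obs()['contact_force'])
E
```

```text
[-0.191 -0.951  1.27   0.002  0.004  0.002] [437.92567331 153.33992466  47.27119093] [-0.39183154 -1.27832044  0.12455947]
```

Close, then lift.

Emit:
step_arm:
  deltas:
    - [0, 0, 0, 0, 0, 0]
    - [0, 0, 0, 0, 0, 0]
    - [0, 0, 0, 0, 0, 0]
    - [0, 0, 0, 0, 0, 0]
    - [0, 0, 0, 0, 0, 0]
  fingers: 0

```text
time: 10.85
tool_pos: [437.7, 153.6, 47.2]
tcp_rot: [3.14, 0.004, 2.237]
contact_force: [0.1, 0.4, -0.0]
grip_width: 31.2
```

Emit:
step_arm:
  deltas:
    - [0, 0, -20, 0, 0, 0]
    - [0, 0, -60, 0, 0, 0]
    - [0, 0, -100, 0, 0, 0]
    - [0, 0, -140, 0, 0, 0]
    - [0, 0, -155, 0, 0, 0]

```text
time: 11.27
tool_pos: [438.8, 154.2, 207.1]
tcp_rot: [3.134, 0.007, 2.237]
contact_force: [1.7, 0.9, -1.3]
grip_width: 27.8
```

```bash
python3 - <<'E'
from h import *
o=bot.get_obs();print(o['tool_pos'],o['tcp_rot'],o['joint_positions'].round(2),o['contact_force'],o['grip_width'])
print(delta([609.5,107.6,200],down(2.234)))
E
```

```text
[438.81037601 154.22558392 207.05811759] [3.13351445 0.00723516 2.2368476 ] [ 0.17  0.27  1.76 -0.    1.1  -0.49] [ 1.68031574  0.916712   -1.27699806] 27.830278202409534
[-1.42072e+02  1.05330e+02  8.93700e+00  8.00000e-03  7.00000e-03
  3.00000e-03]
```

Emit:
step_arm:
  deltas:
    - [-30, 22, 0, 0, 0, 0]
    - [-62, 46, 0, 0, 0, 0]
    - [-94, 70, 0, 0, 0, 0]
    - [-122, 90, 0, 0, 0, 0]
    - [-142, 105, 5, 0, 0, 0]

```text
time: 11.68
tool_pos: [610.2, 105.8, 198.0]
tcp_rot: [3.139, 0.005, 2.236]
contact_force: [-0.1, -0.2, -1.2]
grip_width: 28.4
```

Emit:
step_arm:
  deltas:
    - [0, 0, 0, 0, 0, 0]
    - [0, 0, 0, 0, 0, 0]
    - [0, 0, 0, 0, 0, 0]

```text
time: 11.93
tool_pos: [606.3, 107.2, 197.0]
tcp_rot: [-3.141, 0.002, 2.237]
contact_force: [-0.8, 0.5, -1.7]
grip_width: 28.1
```

```bash
python3 - <<'E'
from h import *
import cv2
o=bot.get_obs();p=o['tool_pos'];print(p,o['tcp_rot'],o['grip_width'])
print(delta([609.3,107.4,200],down(2.234)))
s=bot.capture('scene');w=bot.capture('wrist');t=bot.capture('top')
th=np.linspace(0,2*np.pi,80)
def crop(c,x0,y0,wd,ht,W,H):
  k=W/wd
  im=cv2.resize(c['color'][y0:y0+ht,x0:x0+wd,::-1],(W,H),interpolation=cv2.INTER_CUBIC)
  for ctr,r,col in (([p[0]-.2,p[1]-.7,p[2]-47+17],52,(0,0,255)),([609.2,107.5,122],52,(0,255,0)),([609.2,107.5,12],52,(0,255,0)),([623.5,-6.5,129],52,(255,255,0))):
    q=np.array([proj(c,np.array(ctr)+[r*np.cos(a),r*np.sin(a),0]) for a in th]);cv2.polylines(im,[((q+.5-[x0,y0])*k).round().astype(int)],True,col,1)
  return im
im=np.hstack([crop(s,290,160,120,150,400,500),crop(w,160,100,320,400,400,500)[:500] if 0 else cv2.resize(crop(w,160,80,320,400,400,500),(400,500))])
cv2.imwrite('pics/p9.png',im)
for n in('loose_lid','canister_a'):print(n,[(np.round(d['rect'],1).tolist(),round(d['p'],2)) for d in bot.boxes_of(n,s)[:4]])
# pot unaffected
print([(np.round(d['rect']).astype(int).tolist(),round(d['p'],2)) for d in bot.boxes_of('scoop',s)[:2]])
E
```

```text
[606.30662265 107.23996013 196.95608946] [-3.14118513e+00  2.11906216e-03  2.23676838e+00] 28.088348243873632
[-1.730e+00  2.451e+00 -3.041e+00 -0.000e+00  2.000e-03  3.000e-03]
loose_lid [([362.1, 213.1, 42.6, 34.5], 0.62)]
canister_a [([340.9, 283.9, 44.7, 41.1], 0.88), ([316.9, 322.1, 49.8, 45.3], 0.85), ([361.5, 244.3, 45.3, 57.4], 0.59)]
[([140, 284, 23, 41], 0.75)]
```

View pics/p9.png

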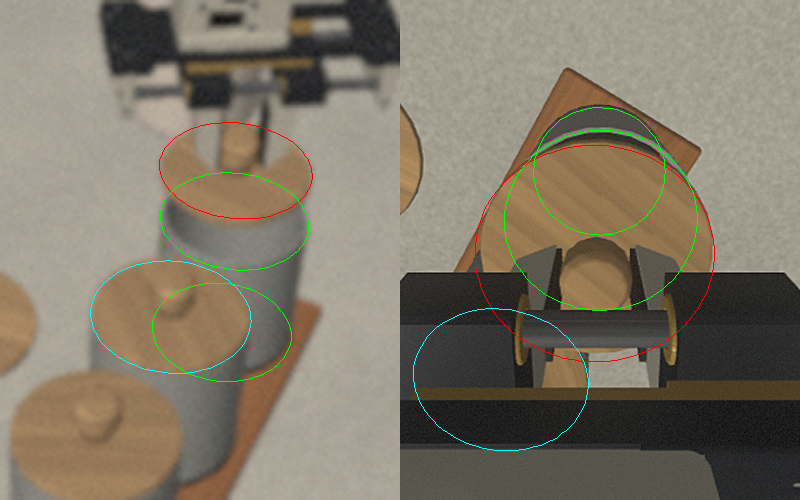

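The lid is held level, and its outline matches the prediction to about 2–3 mm. I'll apply the correction, then lower it.

Emit:
step_arm:
  deltas:
    - [-3, 3, 0, 0, 0, 0]
    - [-3, 3, 8, 0, 0, 0]
    - [-3, 3, 16, 0, 0, 0]
    - [-3, 3, 24, 0, 0, 0]
    - [-3, 3, 24, 0, 0, 0]

```text
time: 12.65
tool_pos: [610.4, 106.4, 170.8]
tcp_rot: [-3.139, 0.001, 2.237]
contact_force: [-0.8, -0.3, -1.8]
grip_width: 28.2
```

Emit:
step_arm:
  deltas:
    - [0, 0, 4, 0, 0, 0]
    - [0, 0, 8, 0, 0, 0]
    - [0, 0, 11, 0, 0, 0]
    - [0, 0, 11, 0, 0, 0]
    - [0, 0, 11, 0, 0, 0]

```text
time: 13.07
tool_pos: [611.8, 106.5, 162.8]
tcp_rot: [3.14, 0.004, 2.237]
contact_force: [-0.5, 0.3, 0.5]
grip_width: 27.8
```

```bash
python3 - <<'E'
from h import *
for i in range(3):
  o=bot.get_obs();print(o['tool_pos'],o['contact_force'],o['moment'],o['grip_width']);bot.capture('top')
E
```

```text
[611.77843508 106.52976662 162.77682168] [-0.45848826  0.33873662  0.47911496] [0.03989939 0.23651633 0.01444761] 27.849722668045064
[611.77754619 106.52762522 162.75980677] [ 0.145277    0.87423311 -0.3033824 ] [0.05201186 0.25646456 0.03290714] 28.025515058811486
[611.76105463 106.54358123 162.7641942 ] [-0.76666784  0.95494261 -0.15748538] [-0.01217884  0.260437    0.035603  ] 28.184656325289744
```

Emit:
step_arm:
  deltas:
    - [0, 0, 1, 0, 0, 0]
    - [0, 0, 2, 0, 0, 0]
    - [0, 0, 3, 0, 0, 0]
    - [0, 0, 3, 0, 0, 0]
    - [0, 0, 3, 0, 0, 0]

```text
time: 13.63
tool_pos: [611.9, 106.6, 162.5]
tcp_rot: [3.138, 0.005, 2.237]
contact_force: [-6.9, 0.8, 15.0]
grip_width: 28.1
```

```bash
python3 - <<'E'
from h import *
o=bot.get_obs();print(o['tool_pos'],o['contact_force'],o['moment'],o['grip_width'])
E
```

```text
[611.88949045 106.58571203 162.52370585] [-6.93868694  0.81371877 14.98983394] [-0.09970174  1.46121217  0.05235263] 28.13549840786123
```

Contact at 15 N, about 3 mm above the nominal height. I'll back off, nudge slightly toward -x, and release.

Emit:
step_arm:
  deltas:
    - [0, 0, -2, 0, 0, 0]
    - [1.2, -1.5, -3, 0, 0, 0]
    - [1.2, -1.5, -3, 0, 0, 0]
    - [1.2, -1.5, -1.5, 0, 0, 0]
    - [1.2, -1.5, -1.5, 0, 0, 0]

```text
time: 14.05
tool_pos: [609.9, 106.4, 162.6]
tcp_rot: [3.14, 0.004, 2.237]
contact_force: [-4.6, 0.0, 11.5]
grip_width: 28.0
```

```bash
python3 - <<'E'
from h import *
o=bot.get_obs();print(o['tool_pos'],o['contact_force'],o['moment'],o['grip_width'])
s=bot.capture('scene')
for n in('loose_lid','canister_a'):print(n,[(np.round(d['rect'],1).tolist(),round(d['p'],2)) for d in bot.boxes_of(n,s)[:4]])
# rim/canister edge check: rows of flange in column band
E
```

```text
[609.91279709 106.37103366 162.55348554] [-4.55198108e+00  1.98393882e-03  1.15413445e+01] [-0.19554493  0.94816638 -0.04122983] 27.994485131949173
loose_lid [([362.1, 223.4, 43.2, 30.6], 0.77)]
canister_a [([360.2, 252.3, 48.2, 44.1], 0.71), ([317.1, 320.5, 50.5, 46.7], 0.66), ([339.9, 282.8, 49.9, 46.5], 0.65)]
```

Emit:
step_arm:
  deltas:
    - [0, 0, -1, 0, 0, 0]
    - [0, 0, -1, 0, 0, 0]
    - [0, 0, -1, 0, 0, 0]
    - [0, 0, -1, 0, 0, 0]
    - [0, 0, -1, 0, 0, 0]
  fingers: 56

```text
time: 14.62
tool_pos: [609.8, 106.4, 161.7]
tcp_rot: [3.141, 0.003, 2.237]
contact_force: [-0.4, 0.3, 0.2]
grip_width: 54.2
```

Emit:
step_arm:
  deltas:
    - [0, 0, -15, 0, 0, 0]
    - [0, 0, -50, 0, 0, 0]
    - [0, 0, -90, 0, 0, 0]
    - [0, 0, -125, 0, 0, 0]
    - [0, 0, -150, 0, 0, 0]

```text
time: 15.03
tool_pos: [609.8, 106.8, 315.8]
tcp_rot: [3.137, 0.006, 2.237]
contact_force: [0.1, -0.4, -0.2]
grip_width: 56.3
```

Emit:
step_arm:
  deltas:
    - [41, 0, 0, 0, 0, 0]
    - [82, 0, 0, 0, 0, 0]
    - [123, 0, 0, 0, 0, 0]
    - [164, 0, 0, 0, 0, 0]
    - [200, 0, 0, 0, 0, 0]

```text
time: 15.45
tool_pos: [484.1, 265.5, 311.4]
tcp_rot: [3.14, 0.003, 2.237]
contact_force: [0.5, 1.2, 0.2]
grip_width: 55.6
```

```bash
python3 - <<'E'
from h import *
import cv2,pickle
o=bot.get_obs();print(o['time'],o['tool_pos'])
s=bot.capture('scene');t=bot.capture('top');w=bot.capture('wrist');pickle.dump([s,t,w],open('fin.pkl','wb'))
for c,nm in((s,'scene'),(t,'top'),(w,'wrist')):
 for n in('loose_lid','canister_a','scoop','wooden_spoon','large_lid','small_lid'):print(nm,n,[(np.round(d['rect'],1).tolist(),round(d['p'],2)) for d in bot.boxes_of(n,c)[:4]])
 print('pred knobtop',proj(c,[609.2,107.5,156]),'flange top',proj(c,[609.2,107.5,129]), 'mid knob',proj(c,[625.5,-6.7,156]))
im=cv2.resize(s['color'][180:320,290:410,::-1],(480,560),interpolation=cv2.INTER_CUBIC)
k=4;th=np.linspace(0,2*np.pi,80)
cv2.imwrite('pics/fin.png',im)
# orange/bamboo mask around the lid: extents
hsv=cv2.cvtColor(s['color'],cv2.COLOR_RGB2HSV);m=((hsv[:,:,0]>8)&(hsv[:,:,0]<25)&(hsv[:,:,1]>80)&(hsv[:,:,2]>60)).astype(np.uint8)
n,l,st,ce=cv2.connectedComponentsWithStats(m)
print([(st[i].tolist(),ce[i].round(1).tolist()) for i in range(1,n) if st[i][4]>150])
E
```

```text
15.45 [484.0588885  265.53489193 311.36653558]
scene loose_lid [([362.6, 224.4, 42.1, 29.0], 0.65), ([272.8, 258.6, 54.7, 39.1], 0.22)]
scene canister_a [([360.4, 249.8, 41.5, 46.1], 0.98), ([339.4, 283.5, 47.5, 46.7], 0.82), ([317.2, 318.8, 50.8, 46.5], 0.76)]
scene scoop [([138.9, 284.0, 18.6, 42.8], 0.74)]
scene wooden_spoon [([273.6, 257.6, 53.9, 36.0], 0.68), ([159.2, 313.1, 29.7, 20.1], 0.65)]
scene large_lid [([273.5, 257.1, 55.8, 35.9], 0.68), ([316.6, 291.0, 53.4, 41.7], 0.21)]
scene small_lid [([228.9, 296.2, 31.7, 26.1], 0.59), ([147.6, 323.2, 76.1, 91.6], 0.21)]
pred knobtop [361.03864534 214.06626674] flange top [360.00028619 223.01784191] mid knob [342.13651727 245.17599881]
top loose_lid [([276.0, 214.3, 43.2, 41.2], 0.94)]
top canister_a [([359.7, 220.5, 37.6, 20.2], 0.93), ([280.4, 229.6, 38.9, 24.9], 0.86), ([156.5, 276.2, 46.0, 37.0], 0.6), ([319.1, 228.2, 37.7, 17.6], 0.52)]
top scoop [([445.0, 308.9, 20.8, 31.6], 0.54)]
top wooden_spoon [([465.6, 285.0, 35.0, 61.6], 0.65), ([169.5, 277.1, 76.2, 46.9], 0.26)]
top large_lid [([321.1, 283.5, 49.6, 48.4], 0.76), ([31
[... 492 characters left out ...]
ist large_lid [([174.9, 288.6, 69.1, 19.4], 0.94), ([317.4, 333.4, 83.5, 66.4], 0.28)]
wrist small_lid []
pred knobtop [315.59889861 404.9852834 ] flange top [315.63209265 386.7481521 ] mid knob [266.51647649 471.80557894]
[([0, 0, 41, 11, 242], [13.8, 3.3]), ([472, 33, 110, 73, 5400], [525.8, 67.8]), ([348, 110, 27, 50, 761], [357.6, 132.3]), ([339, 210, 43, 29, 1000], [360.1, 224.0]), ([423, 219, 217, 261, 38081], [552.7, 369.6]), ([248, 239, 53, 38, 1520], [274.0, 257.3]), ([318, 238, 47, 34, 1255], [341.0, 254.4]), ([281, 250, 105, 107, 1390], [338.3, 315.0]), ([294, 271, 50, 40, 1587], [318.5, 290.9]), ([214, 285, 30, 25, 575], [228.2, 296.8]), ([145, 304, 27, 19, 283], [156.9, 311.5])]
```

No views left, so I'll check the seating numerically against the two lids known to be seated.

```bash
python3 - <<'E'
from h import *
import cv2,pickle
s,t,w=pickle.load(open('fin.pkl','rb'))
t=bot.capture('top');s=bot.capture('scene')
th=np.linspace(0,2*np.pi,200)
for nm,c in(('top',t),('scene',s)):
  hsv=cv2.cvtColor(c['color'],cv2.COLOR_RGB2HSV);m=((hsv[:,:,0]>8)&(hsv[:,:,0]<25)&(hsv[:,:,1]>(75 if nm=='top' else 80))&(hsv[:,:,2]>60)).astype(np.uint8)
  for lab,C in(('open',(609.2,107.5)),('mid',(623.5,-6.5)),('right',(637.5,-120))):
    pts=np.array([proj(c,[C[0]+54*np.cos(a),C[1]+54*np.sin(a),z]) for a in th for z in(122,129,)]+[proj(c,[C[0]+15*np.cos(a),C[1]+15*np.sin(a),156]) for a in th]).astype(np.float32)
    mk=np.zeros_like(m);cv2.fillConvexPoly(mk,cv2.convexHull(pts.round().astype(int)),1)
    q=m&mk
    # predicted silhouette of a seated lid
    pr=np.array([proj(c,[C[0]+52*np.cos(a),C[1]+52*np.sin(a),z]) for a in th for z in(122,129)]+[proj(c,[C[0]+14.5*np.cos(a),C[1]+14.5*np.sin(a),z]) for a in th for z in (156,)])
    cn=max(cv2.findContours(q,0,1)[0],key=cv2.contourArea);e=cv2.fitEllipse(cv2.convexHull(cn))
    ys,xs=np.nonzero(q)
    print(nm,lab,'ext',xs.min(),xs.max(),ys.min(),ys.max(),'pred',pr.min(0).round(1),pr.max(0).round(1),'area',q.sum(),'ell',np.round(e[0],1),np.round(e[1],1),round(e[2]))
# wrist: contact line of lid flange vs canister: color profile down column through lid centre, crude
c=w
for z in(156,129,122,12):
  p=np.array([proj(c,[609.2+r*np.cos(a),107.5+r*np.sin(a),z]) for r in [52 if z<150 else 14.5] for a in th]);print(z,p.min(0).round(),p.max(0).round())
hsv=cv2.cvtColor(w['color'],cv2.COLOR_RGB2HSV)
for u in(285,300,316,332,348):
  sat=hsv[280:395,u,1];print(u,''.join('#' if x>80 else '.' for x in sat))
E
```

```text
top open ext 254 295 194 233 pred [253.1 193.5] [294.5 234.2] area 1313 ell [274.7 213.1] [39.6 41.9] 76
top mid ext 298 340 188 228 pred [298.3 188. ] [339.5 228.5] area 1366 ell [318.9 208. ] [39.5 45. ] 87
top right ext 342 384 182 221 pred [343.1 182.6] [384.3 222.9] area 1322 ell [363.6 202.1] [39.4 43.6] 109
scene open ext 339 381 210 240 pred [337.5 209. ] [382.4 240.4] area 1006 ell [360.1 224. ] [29.1 43.3] 96
scene mid ext 318 364 238 271 pred [316.5 237.6] [364.7 273.7] area 1256 ell [341.  254.5] [33.7 46.8] 95
scene right ext 294 343 271 310 pred [291.9 270.7] [344.  312.4] area 1589 ell [318.5 291. ] [39.7 50.8] 93
156 [302. 394.] [329. 415.]
129 [271. 349.] [360. 421.]
122 [272. 345.] [359. 417.]
12 [281. 299.] [350. 358.]
285 ....................##############.............................................####################################
300 ######################........................................................#####################################
316 .......###########............................................................#####################################
332 ................######........................................................#####################################
348 .........................#############..........................................###################################
```

```bash
python3 - <<'E'
from h import *
import cv2
w=bot.capture('wrist');o=bot.get_obs();print(o['tool_pos'])
c=w;th=np.linspace(0,2*np.pi,200)
for z in(156,129,122,12):
  p=np.array([proj(c,[609.2+r*np.cos(a),107.5+r*np.sin(a),z]) for r in [52 if z<150 else 14.5] for a in th]);print(z,p.min(0).round(),p.max(0).round())
for r in range(280,392,2): print(r,w['color'][r,300].tolist(),w['color'][r,316].tolist(),w['color'][r,340].tolist())
E
```

```text
[485.76295394 264.05133663 311.4074613 ]
156 [303. 390.] [330. 412.]
129 [272. 345.] [361. 418.]
122 [273. 341.] [360. 413.]
12 [282. 295.] [351. 355.]
280 [167, 116, 79] [188, 183, 168] [189, 183, 167]
282 [159, 111, 71] [193, 189, 174] [182, 177, 163]
284 [158, 113, 78] [82, 59, 39] [183, 179, 162]
286 [154, 105, 70] [107, 83, 58] [188, 184, 165]
288 [154, 105, 68] [165, 115, 74] [188, 179, 165]
290 [167, 119, 74] [171, 117, 77] [187, 185, 167]
292 [165, 117, 74] [167, 118, 75] [180, 177, 161]
294 [161, 112, 72] [130, 95, 64] [196, 190, 177]
296 [170, 118, 74] [73, 74, 70] [116, 101, 85]
298 [75, 63, 49] [89, 88, 81] [90, 66, 53]
300 [82, 80, 74] [89, 88, 85] [127, 93, 61]
302 [90, 88, 81] [91, 89, 84] [118, 83, 63]
304 [89, 88, 81] [86, 85, 80] [71, 73, 71]
306 [84, 86, 78] [88, 87, 83] [91, 89, 85]
308 [89, 88, 83] [88, 85, 79] [83, 79, 77]
310 [90, 88, 84] [83, 83, 79] [85, 85, 77]
312 [91, 87, 84] [85, 86, 77] [86, 85, 79]
314 [88, 87, 80] [83, 81, 77] [84, 84, 80]
316 [84, 84, 80] [87, 87, 79] [88, 86, 82]
318 [87, 89, 80] [86, 82, 75] [81, 82, 76]
320 [85, 83, 78] [87, 85, 79
[... 913 characters left out ...]
[155, 124, 81] [174, 140, 93]
364 [168, 135, 90] [172, 138, 91] [178, 146, 101]
366 [160, 129, 89] [172, 136, 92] [167, 133, 89]
368 [177, 141, 95] [167, 133, 91] [167, 134, 91]
370 [178, 143, 96] [160, 128, 86] [164, 132, 87]
372 [181, 143, 97] [171, 134, 92] [164, 129, 87]
374 [184, 146, 97] [169, 134, 91] [158, 125, 83]
376 [174, 141, 94] [166, 135, 92] [158, 125, 86]
378 [162, 128, 88] [71, 60, 36] [169, 133, 91]
380 [163, 133, 86] [85, 68, 51] [161, 131, 86]
382 [162, 129, 89] [95, 79, 59] [167, 134, 89]
384 [166, 130, 90] [90, 74, 50] [167, 130, 88]
386 [169, 136, 91] [95, 79, 56] [162, 130, 89]
388 [171, 136, 93] [93, 76, 56] [157, 126, 83]
390 [104, 83, 52] [93, 74, 44] [102, 83, 48]
```

Emit:
step_arm:
  deltas:
    - [-41, 0, 0, 0, 0, 0]
    - [-82, 0, 0, 0, 0, 0]
    - [-123, 0, 0, 0, 0, 0]
    - [-160, 0, 0, 0, 0, 0]
    - [-160, 0, 0, 0, 0, 0]
  fingers: 90

```text
time: 17.07
tool_pos: [587.9, 132.7, 311.0]
tcp_rot: [3.141, 0.006, 2.231]
contact_force: [-1.8, -0.2, -0.2]
grip_width: 84.8
```

Emit:
step_arm:
  deltas:
    - [0, 0, -20, 0, 0, 0]
    - [0, 0, -20, 0, 0, 0]
    - [0, 0, -20, 0, 0, 0]
    - [0, 0, -20, 0, 0, 0]

```text
time: 17.4
tool_pos: [584.1, 138.8, 331.5]
tcp_rot: [3.14, 0.003, 2.238]
contact_force: [-0.9, 0.2, -0.7]
grip_width: 90.0
```

```bash
python3 - <<'E'
from h import *
import cv2
c=bot.capture('wrist');o=bot.get_obs();print(o['tool_pos'])
th=np.linspace(0,2*np.pi,200)
col=c['color'];hsv=cv2.cvtColor(col,cv2.COLOR_RGB2HSV)
m=((hsv[:,:,0]>8)&(hsv[:,:,0]<25)&(hsv[:,:,1]>80)&(hsv[:,:,2]>60)).astype(np.uint8)
C=(609.2,107.5)
for z,r in((156,14.5),(129,52),(129,14.5),(122,52)):
  p=np.array([proj(c,[C[0]+r*np.cos(a),C[1]+r*np.sin(a),z]) for a in th]);print(z,r,p.min(0).round(1),p.max(0).round(1),proj(c,[*C,z]).round(1))
u,v=proj(c,[*C,129]).astype(int)
n,l,st,ce=cv2.connectedComponentsWithStats(cv2.morphologyEx(m,cv2.MORPH_CLOSE,np.ones((5,5))))
print([(st[i].tolist(),ce[i].round(1).tolist()) for i in range(1,n) if st[i][4]>800])
g=cv2.GaussianBlur(cv2.cvtColor(col,cv2.COLOR_RGB2GRAY),(3,3),0)
k=proj(c,[*C,156]);R=int(331*14.5/300)
print(cv2.HoughCircles(g[max(0,v-90):v+90,u-90:u+90],cv2.HOUGH_GRADIENT,1,8,param1=80,param2=12,minRadius=12,maxRadius=24),'offset',u-90,max(0,v-90))
print('col sweep',[ (r,int(g[r,int(k[0])])) for r in range(v-75,v+75,3)])
E
```

```text
[584.00996874 138.86261523 331.29348727]
156 14.5 [301.9 244.5] [331.  271.6] [316.5 258.2]
129 52 [268.1 201.4] [364.8 292.4] [316.5 248.9]
129 14.5 [303.  236.1] [329.9 261.4] [316.5 248.9]
122 52 [269. 200.] [363.9 289.5] [316.5 246.7]
[([122, 161, 96, 93, 6908], [169.2, 207.3]), ([225, 162, 149, 166, 12084], [300.4, 255.3]), ([84, 266, 50, 32, 1305], [108.1, 283.3]), ([130, 315, 31, 57, 828], [141.3, 343.7]), ([473, 315, 31, 57, 849], [490.9, 343.7]), ([188, 360, 76, 40, 2319], [226.8, 382.5]), ([298, 384, 320, 16, 3733], [469.8, 393.1])]
[[[ 89.5  97.5  14.4]
  [100.5  63.5  21.2]
  [ 76.5  28.5  17.7]
  [ 77.5  54.5  23.4]
  [ 69.5  70.5  20.1]
  [ 71.5  62.5  16.2]]] offset 226 158
col sweep [(173, 76), (176, 107), (179, 108), (182, 82), (185, 76), (188, 75), (191, 75), (194, 75), (197, 73), (200, 116), (203, 93), (206, 121), (209, 121), (212, 121), (215, 116), (218, 113), (221, 110), (224, 118), (227, 120), (230, 117), (233, 115), (236, 120), (239, 120), (242, 66), (245, 78), (248, 104), (251, 122), (254, 118), (257, 117), (260, 126), (263, 125), (266, 128), (269, 125), (272, 118), (275, 117), (278, 117), (281, 119), (284, 114), (287, 123), (290, 126), (293, 103), (296, 121), (299, 155), (302, 153), (305, 152), (308, 155), (311, 150), (314, 156), (317, 151), (320, 148)]
```

```bash
python3 - <<'E'
from h import *
import cv2
c=bot.capture('wrist');print(bot.get_obs()['tool_pos'])
C=(609.2,107.5);th=np.linspace(0,2*np.pi,200)
for z,r in((156,14.5),(129,52),(129,14.5),(122,52)):
  p=np.array([proj(c,[C[0]+r*np.cos(a),C[1]+r*np.sin(a),z]) for a in th]);print(z,r,p.min(0).round(1),p.max(0).round(1),proj(c,[*C,z]).round(1))
im=cv2.medianBlur(c['color'],3)
for a,b in((192,212),(234,254),(264,300)):
  print([(r,*im[r,316].tolist()) for r in range(a,b)])
for row in(248,258): print(row,'L',[(x,*im[row,x].tolist()) for x in range(262,276)],'knobL',[(x,*im[row,x].tolist()) for x in range(296,308)],'knobR',[(x,*im[row,x].tolist()) for x in range(326,338)],'R',[(x,*im[row,x].tolist()) for x in range(358,372)])
E
```

```text
[583.98721703 138.82397046 331.24771679]
156 14.5 [302.1 244.8] [331.2 271.8] [316.7 258.5]
129 52 [268.2 201.6] [365.1 292.6] [316.6 249.2]
129 14.5 [303.2 236.3] [330.1 261.7] [316.6 249.2]
122 52 [269.1 200.2] [364.2 289.8] [316.6 247. ]
[(192, 78, 76, 70), (193, 78, 76, 69), (194, 78, 75, 69), (195, 77, 75, 68), (196, 76, 74, 68), (197, 76, 74, 68), (198, 76, 74, 68), (199, 94, 93, 86), (200, 127, 128, 119), (201, 127, 128, 119), (202, 98, 79, 55), (203, 98, 79, 55), (204, 145, 117, 79), (205, 146, 118, 81), (206, 146, 117, 81), (207, 145, 116, 80), (208, 146, 116, 80), (209, 147, 117, 82), (210, 147, 117, 82), (211, 148, 118, 83)]
[(234, 142, 113, 78), (235, 143, 116, 79), (236, 145, 116, 79), (237, 145, 116, 79), (238, 143, 114, 76), (239, 143, 114, 75), (240, 141, 112, 74), (241, 103, 82, 59), (242, 86, 70, 49), (243, 84, 69, 48), (244, 86, 70, 48), (245, 89, 74, 51), (246, 96, 76, 55), (247, 98, 81, 59), (248, 117, 94, 61), (249, 143, 114, 74), (250, 147, 118, 80), (251, 147, 118, 80), (252, 145, 117, 80), (253, 144, 115, 78)]
[(264, 150, 120, 79), (265, 151, 120, 81), (266, 
[... 2218 characters left out ...]
, 114, 79), (302, 145, 116, 76), (303, 149, 118, 79), (304, 150, 119, 81), (305, 155, 125, 82), (306, 155, 124, 82), (307, 155, 123, 82)] knobR [(326, 144, 117, 79), (327, 143, 116, 78), (328, 126, 101, 68), (329, 102, 84, 60), (330, 102, 84, 60), (331, 138, 108, 74), (332, 148, 116, 79), (333, 146, 116, 79), (334, 144, 113, 79), (335, 138, 112, 75), (336, 138, 111, 77), (337, 138, 111, 76)] R [(358, 140, 114, 77), (359, 141, 115, 77), (360, 141, 115, 77), (361, 138, 112, 76), (362, 134, 112, 80), (363, 141, 118, 100), (364, 158, 153, 141), (365, 158, 153, 141), (366, 156, 152, 137), (367, 155, 151, 135), (368, 154, 150, 135), (369, 149, 146, 133), (370, 149, 146, 133), (371, 149, 146, 132)]
```

The flange rests directly on the rim all round. Knob and flange centres are both about 1 px from prediction, so there is no tilt, and I'm handing in.

```bash
python3 -c "
from plant import bot
print(bot.close_job(), bot.get_obs()['time'])"
```

```text
the job is handed in; nothing more can be done
the job is handed in; nothing more can be done
```

The scoop now stands bowl down in the free pot, and the matching lid closes the open canister (the robot's left-hand one). I handed the job in at about 18 s of the 59 s allowed.

**Scoop:** After release, the last picture I viewed showed it bowl down in the pot, with the wooden spoon beside it looking undisturbed. Later network detections in the scene and top pictures agreed.

**Lid:** Its outline in the scene and top cameras matched a flat, seated lid to within about 1.5 pixels, much like the two lids that were already closed. A close wrist-camera check showed the flange directly on the rim. The flange and knob were both only about 1 pixel off centre (under 1 mm), so there was no measurable tilt. The other lids and canisters showed no shift beyond a couple of pixels in the final pictures.

**Checks that disagreed or fell short:**
- **Seating height:** The lid met the canister about 3 mm higher than the measured tool height predicted, with 15 N of force. The pictures did not show it raised, so I put this down to tool-position error.
- **Joint limit:** Joint 6 reached its range limit while lowering the scoop. I turned the tool slightly and finished the descent.
- **No final look by eye:** My 12 picture views had run out, so the lid's seating was checked only by numbers.

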